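Pack the flat can and the jar into the cellar crate

ROBOT

A 6-joint arm with a two-finger parallel gripper is mounted at the origin on the work surface. World frame = base frame: x ahead of the robot, y to its left, z up, the work surface at z = 0. Lengths are in m, angles in rad, forces in N, time in s.
With the tool pointing down it reaches from about 0.275 to 0.825 m from the base axis. Payload 5.2 kg.
Tool frame: the origin (TCP) lies on the centre line of the jaws, within the pads' length; the fingertips stand manip.finger_overhang ahead of it and the grasp point (between the pads) lies 5 mm behind it (manip.finger_overhang is the distance from the TCP to the fingertips, in m); z points along the fingers, y is the line along which they close (so a half turn about z gives the same grasp; the last joint's range is limited). The gripper opens to 93 mm and grips with 3 to 60 N. Pads are 15 mm wide; open, the fingers measure 128 mm over their backs; the gripper's body (75 mm by 188 mm) begins 65 mm behind the grasp point.
Start: joints at [-1.455, 0.259, 1.535, -0, 1.348, -0.203], TCP at [0.172, -0.522, 0.233] pointing down, gripper open.
Joint ranges: [-3.14, 3.14], [-0.91, 2.08], [0.19, 2.58], [-1.22, 4.36], [0.22, 2.71], [-3.12, 3.12]. Speed limits (rad/s): [2.57, 2.57, 3.14, 3.14, 3.14, 3.14].

INTERFACE

Orientations are given as a rotation vector (axis times angle).
In Python, from workcell import sensors, camera, job, finder, manip gives the robot as it stands. The module is installed in compiled form; this text tells all that it offers.
- The arm moves only by the tool send_rows, never from a script. Its argument "rows" is text: rows parted by semicolons, each of 5 numbers parted by spaces: the shift along the tool's x, y, z in m, then the turn about the tool's z in degrees, then the opening, from 0 (shut) to 1 (fully open). In form: tx ty tz yaw claw; .... A call has 1 to 12 rows; each row shifts and turns the commanded pose from where the row before left it, along the tool's axes as they then stand; what a row does not reach is not made up. A row lasts 1/8 s, in which the tool goes at most 62.5 mm and 10.7 degrees, less where a joint would pass 70% of its speed; a pose out of reach is approached as far as the arm can. A call is refused whole if a number of a shift passes 0.0625 or a number of a turn 10.7, either way. A call with a gripper value outside its range is refused whole. The fingers move at their own pace and stop on an object; "grip_force" is the grip in N (left out, the last holds). Time passes only in rows, so rows that do not move let the fingers close. It gives the time, the measured TCP pose, the force, the opening and the grip force at its end, in the units of the state.
- sensors.get_state(): the state, without advancing time (a new reading comes with each control period).
- camera(name): name is "side" or "top"; returns a dict with "color" (480x640x3 uint8, red, green, blue), "K" (3x3 intrinsics, pixels), "T" (4x4, takes a point from camera to world coordinates). Camera axes: x right, y down, z forward; pixel columns grow to the right and rows downward; lengths in m; the calibration is good to about 2 mm. A picture is of the moment at which its call begins. There is no depth.
- job.sign_off(): hands the job in; it is judged then, once.
Trained networks look in a picture, given as the dict that the camera call returned (one of the last four; its "shot" number tells which), for a name from the list of things; names that differ only in an ending like _2 or _b are one class to them, and where a whole thing is asked for, a point or a joint stands for the part that bears it (a point fixed in the world has none). Each returns a list of dicts, best first, with "confidence" (0 to 1); they miss things now and then, are a little off and sometimes report something else, mostly with a low value. They report only what shows in the picture. A call takes as long as a camera call.
- finder.spot_in(picture, label): "at" ([x, y, z] in m, in the coordinates of the camera as it stood for that picture, good to about 4 mm: the middle of the surface that is visible of it).
- finder.regions_of(picture, label): "pixels" (480x640 bool, what is visible of it).
The state is a dict: "clock": time; "joints": joint angles; "dq": joint speeds; "effort": joint torques, N m; "position": TCP position; "orientation": TCP orientation; "force": force on the tool from outside, world axes, zero at the start; "moment": the same for the moment, N m; "grip_width": finger opening in m; "finger_force": force on a finger pad.
Only numpy, scipy, OpenCV 4.12 (cv2) and the standard library are available. Lean on these libraries where they do the work, as an engineer would, in place of code of your own. Each camera call takes 0.05 s, during which the arm holds its last target. There are 200 camera calls.

TASK

Finish packing the low plywood crate on the bench: put the flat rectangular metal can and the short round glass jar with the steel lid into the free space beside the carton that is already in it. Both must stand upright on the crate's floor, set down rather than dropped, and the carton stays lying flat in the crate; the can fits beside the jar only with its long side across the crate.

Things in the scene. Friction and masses are not known exactly. Their poses are not given: they have to be found in the camera images.
- crate: Low open plywood crate, fixed to the bench, at any yaw: outside 242 mm (its x) by 124 mm (its y), 56 mm high; walls and floor 6 mm thick, so inside 230 x 112 mm, inner floor 6 mm above the bench. Origin: centre of its underside, on the bench top (z = 0). Its +x end holds the carton; the free space, about 145 mm long, is at its -x end.
- carton: Small loose cardboard carton already packed at the crate's +x end, against that end wall to within about 5 mm, square to the crate: 80 mm along the crate's x, 104 mm along the crate's y, 42 mm high (its top is 8 mm below the crate's rim). Origin: centre of its underside. About 0.5 kg.
- can_center (a point): Centre, 61 mm above its underside, of the flat rectangular aluminium can standing loose on the bench: 50 mm thick (its x), 90 mm wide (its y), 122 mm tall, pale paper panels; on top a black cap 26 mm wide, 12 mm high, 24 mm off centre towards +y. Its z is up. About 0.5 kg; grasp it across the 50 mm. The cardboard packet nearby is lower and has no cap.
- jar_center (a point): Centre, on its axis and 45 mm above its underside, of the short round green glass jar with a flat steel lid, standing loose on the bench: 64 mm in diameter, 90 mm tall (the top 14 mm is the lid, 62 mm across). Its z is up. About 0.35 kg. The taller, thinner amber bottle and the wider, lower steel tin nearby are not wanted.

How it is judged:
By the outcome, as a careful person would: the job done as asked, in the order asked, and still so for the second after the job is handed in, with the robot touching nothing.
It also fails if it takes over 64 s, if anything falls off the work surface, if the arm or the gripper's body presses on something with over 40 N, if the wrist force passes 120 N, or if a joint passes its speed limit or range.

## Working session

There is one attempt and no reset: what is moved stays moved. The work goes in short steps, Python scripts to look and compute and a tool call to move; the robot and the scene stay as the last step left them, time stands still between calls to the robot, and variables do not carry over. Pictures are saved under pics/ and viewed, at most 10 in all, crops included, and the job is handed in when it is done.

Besides the shell and the picture viewer there is one more tool, called after "Request:" as name(argument=value, ...) on one line, values as JSON. send_rows: Moves the arm, as the interface text tells. Its arguments: {"type":"object","properties":{"rows":{"type":"string"},"grip_force":{"type":"number"}},"required":["rows"]}

```bash
mkdir -p pics
cat > h.py <<'E'
import numpy as np, cv2
from workcell import sensors, camera, job, finder, manip
def pix2w(p,uv,z):
    uv=np.atleast_2d(np.array(uv,float)); K=p["K"];T=p["T"]
    d=np.c_[uv,np.ones(len(uv))]@np.linalg.inv(K).T@T[:3,:3].T
    o=T[:3,3]; s=(z-o[2])/d[:,2]; return o+d*s[:,None]
def w2pix(p,P):
    P=np.atleast_2d(np.array(P,float));T=p["T"]
    c=(P-T[:3,3])@T[:3,:3]; q=c@p["K"].T; return q[:,:2]/q[:,2:]
def save(p,n): cv2.imwrite("pics/"+n,p["color"][:,:,::-1])
E
python3 - <<'E'
from h import *
print(manip.finger_overhang, {k:np.round(v,3) for k,v in sensors.get_state().items()})
for n in ["top","side"]:
    p=camera(n); save(p,n+"1.png"); T=p["T"]; print(n,T[:3,3].round(3),T[:3,2].round(2))
    for l in ["crate","carton","can_center","jar_center"]:
        for r in finder.spot_in(p,l)[:2]:
            print(l,round(r["confidence"],2),(T[:3,:3]@np.array(r["at"])+T[:3,3]).round(3))
        for r in finder.regions_of(p,l)[:2]:
            m=r["pixels"].astype(np.uint8); v,u=np.nonzero(m)
            print("  reg",round(r["confidence"],2),m.sum(),u.min(),u.max(),v.min(),v.max(),cv2.minAreaRect(np.c_[u,v].astype(np.float32)))
E
```

```text
0.014 {'clock': np.float64(0.0), 'joints': array([-1.455,  0.259,  1.536,  0.   ,  1.348, -0.203]), 'dq': array([-0.   , -0.001,  0.   , -0.001, -0.003, -0.001]), 'effort': array([ 0.0000e+00, -4.3731e+01, -2.8400e+01,  7.2000e-02,  4.1000e-02,
       -0.0000e+00]), 'position': array([ 0.172, -0.522,  0.232]), 'orientation': array([-3.1  , -0.498, -0.   ]), 'force': array([0.529, 0.051, 0.017]), 'moment': array([ 0.024, -0.018,  0.02 ]), 'finger_force': np.float64(0.0), 'grip_width': np.float64(0.093)}
top [ 0.355 -0.03   1.148] [ 0.17  0.01 -0.99]
crate 0.91 [0.507 0.238 0.007]
  reg 0.81 7170 117 265 186 314 ((191.3915252685547, 251.06504821777344), (72.48762512207031, 134.66397094726562), 55.86406326293945)
carton 0.68 [0.567 0.147 0.045]
  reg 0.6 2407 192 257 194 261 ((224.2027130126953, 227.28378295898438), (56.49635314941406, 43.94160079956055), 54.462318420410156)
can_center 0.73 [ 0.471 -0.238  0.125]
can_center 0.41 [0.508 0.234 0.007]
  reg 0.94 2174 407 474 250 304 ((440.34356689453125, 278.8686218261719), (57.73531723022461, 40.13774108886719), 33.31062698364258)
jar_cen
[... 322 characters left out ...]
 36.869895935058594)
carton 0.63 [0.564 0.152 0.047]
  reg 0.7 888 305 355 171 201 ((329.9000244140625, 185.80001831054688), (23.702320098876953, 46.51021194458008), 63.43495178222656)
can_center 0.66 [ 0.473 -0.27   0.112]
can_center 0.28 [0.564 0.153 0.048]
  reg 0.71 3699 268 324 287 379 ((296.53790283203125, 331.2743835449219), (53.59508514404297, 85.1993637084961), 32.735225677490234)
  reg 0.42 907 305 354 171 202 ((329.51470947265625, 185.69119262695312), (25.724788665771484, 43.732139587402344), 59.03623962402344)
jar_center 0.95 [ 0.608 -0.258  0.084]
  reg 0.78 2064 359 401 299 360 ((379.83782958984375, 329.47296142578125), (38.962562561035156, 60.8276252746582), 9.462322235107422)
```

Run:
```python
import cv2
a=cv2.imread("pics/top1.png"); cv2.imwrite("pics/topc.png",cv2.resize(a[150:350,90:490],None,fx=2,fy=2,interpolation=cv2.INTER_CUBIC))
```

```text
(no output)
```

View pics/topc.png

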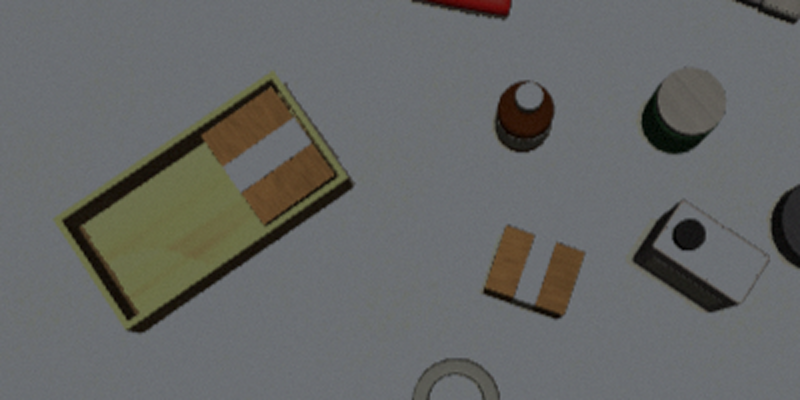

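View pics/side1.png

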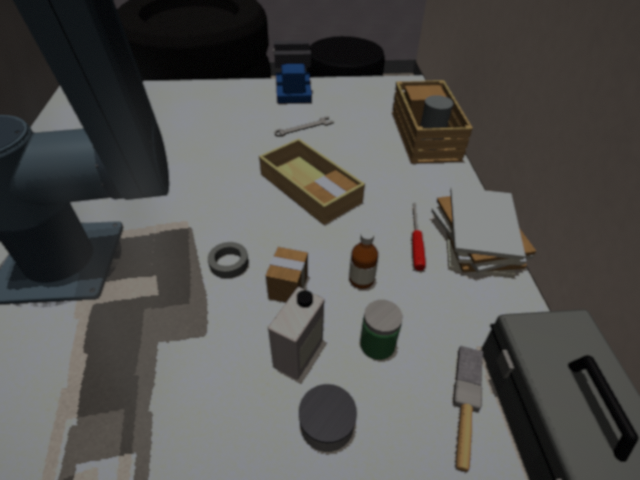

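The crops show the crate rim corners at about (121,260), (226,186), (265,239) and (155,311) in top-image pixels. The carton lies at the upper right end. The can top has its cap near (434,267), and the jar lid is at (436,200).

Run:
```python
from h import *
p=camera("top")
f=lambda L:np.array(L)/2+[90,150]
def show(n,L,z):
    P=pix2w(p,f(L),z)[:,:2]; e=np.diff(np.r_[P,P[:1]],axis=0)
    print(n,P.round(3).tolist(),"c",P.mean(0).round(4),"len",np.hypot(*e.T).round(3),"ang",np.degrees(np.arctan2(e[:,1],e[:,0])).round(1))
show("crate rim",[(62,220),(272,73),(351,180),(132,325)],.056)
show("cart",[(202,136),(275,86),(337,174),(263,224)],.048)
show("can",[(683,200),(770,258),(740,303),(655,245)],.122)
show("cap",[(689,235)],.134); show("jar",[(692,101)],.09)
# refine: can by region of bright top; jar lid by region
c=p["color"].astype(int); g=c.sum(2)
hsv=cv2.cvtColor(p["color"],cv2.COLOR_RGB2HSV)
for n,z in (("can_center",.122),("jar_center",.09)):
    m=finder.regions_of(p,n)[0]["pixels"]
    t=(m&(hsv[...,2]>110)).astype(np.uint8); 
    cs,_=cv2.findContours(t,cv2.RETR_EXTERNAL,cv2.CHAIN_APPROX_NONE); k=max(cs,key=cv2.contourArea)
    q=pix2w(p,k[:,0,:],z)[:,:2].astype(np.float32)
    print(n,t.sum(),cv2.minAreaRect(q),cv2.minEnclosingCircle(q))
s=sensors.get_state(); from scipy.spatial.transform import Rotation as R
print(R.from_rotvec(s["orientation"]).as_matrix().round(3))
```

```text
crate rim [[0.501, 0.33], [0.641, 0.143], [0.541, 0.067], [0.406, 0.26]] c [0.5223 0.1999] len [0.233 0.126 0.236 0.117] ang [ -53.  -142.7  124.9   36.4]
cart [[0.582, 0.207], [0.631, 0.141], [0.548, 0.081], [0.5, 0.147]] c [0.5653 0.144 ] len [0.082 0.103 0.082 0.101] ang [ -53.7 -143.9  125.5   36.3]
can [[0.516, -0.224], [0.467, -0.297], [0.429, -0.27], [0.477, -0.199]] c [ 0.4724 -0.2477] len [0.088 0.047 0.086 0.046] ang [-123.8  145.5   55.8  -32.1]
cap [[0.485, -0.226]] c [ 0.4846 -0.2262] len [0.] ang [0.]
jar [[0.611, -0.24]] c [ 0.6111 -0.2398] len [0.] ang [0.]
can_center 1024 ((0.4727466404438019, -0.246220201253891), (0.08483780920505524, 0.04460059106349945), 56.16350173950195) ((0.47312989830970764, -0.24606403708457947), 0.046251773834228516)Traceback (most recent call last):
  File "<stdin>", line 15, in <module>
IndexError: list index out of range
```

Request:
send_rows(rows="0.0413 -0.0186 0 0 1;0.0413 -0.0186 0 0 1;0.0413 -0.0186 0 0 1;0.0413 -0.0186 0 0 1;0.0413 -0.0186 0 0 1;0.0413 -0.0186 0 0 1;0.0413 -0.0186 0 0 1;0.0413 -0.0186 0 0 1;0.0413 -0.0186 0 0 1", grip_force=25)

```text
clock: 2.17
position: [0.474, -0.2457, 0.2328]
orientation: [3.101, 0.499, 0.0]
force: [-0.1, -0.5, -0.1]
grip_width: 0.093
finger_force: 0.0
```

Request:
send_rows(rows="0 0 0 -9.5 1;0 0 0 -9.5 1;0 0 0 -9.5 1;0 0 0 -9.5 1;0 0 0 0 1;0 0 0 0 1")

```text
clock: 2.92
position: [0.4729, -0.2468, 0.2327]
orientation: [2.773, 1.477, -0.0]
force: [-0.6, 1.0, -0.4]
grip_width: 0.0928
finger_force: 0.0
```

```bash
cat >> h.py <<'E'
from scipy.spatial.transform import Rotation as R
def delta(x,y,z,ang):
    "shift in tool axes, and yaw, from the measured pose to the target (ang: world angle of tool x, deg)"
    s=sensors.get_state(); M=R.from_rotvec(s["orientation"]).as_matrix()
    a=np.degrees(np.arctan2(M[1,0],M[0,0]))
    print("t",round(float(s["clock"]),2),"at",s["position"].round(4),"ang",a.round(2),"q",np.degrees(s["joints"]).round(0),"w",s["grip_width"].round(4),"F",s["force"].round(1),s["finger_force"].round(1))
    print("shift",(M.T@(np.array([x,y,z])-s["position"])).round(4),"yaw",round((a-ang+180)%360-180,2))
E
python3 - <<'E'
from h import *
delta(.4725,-.247,.085,56.2)
p=camera("side"); save(p,"s2.png")
E
```

```text
Traceback (most recent call last):
  File "h.py", line 16, in delta
    print("t",round(float(s["clock"]),2),"at",s["position"].round(4),"ang",a.round(2),"q",np.degrees(s["joints"]).round(0),"w",s["grip_width"].round(4),"F",s["force"].round(1),s["finger_force"].round(1))
                                                                                                                               ^^^^^^^^^^^^^^^^^^^^^
AttributeError: 'float' object has no attribute 'round'
```

Request:
send_rows(rows="0 0 0.03 0 1;0 0 0.03 0 1;0 0 0.03 0 1;0 0 0.03 0 1;0 0 0.014 0 1;0 0 0.014 0 1;0 0 0 0 1")

```text
clock: 3.8
position: [0.4727, -0.2467, 0.0842]
orientation: [-2.77, -1.48, 0.001]
force: [0.9, 0.4, 0.2]
grip_width: 0.0926
finger_force: 0.0
```

```bash
sed -i 's/s\["grip_width"\].round(4)/round(s["grip_width"],4)/; s/s\["finger_force"\].round(1)/round(s["finger_force"],1)/' h.py
python3 - <<'E'
from h import *
delta(.4725,-.247,.085,56.2)
p=camera("side"); save(p,"s2.png"); cv2.imwrite("pics/s2c.png",cv2.resize(p["color"][200:420,180:460,::-1],None,fx=2,fy=2))
E
```

```text
t 3.8 at [ 0.4727 -0.2467  0.0842] ang 56.23 q [-40.  22. 101.   0.  57.  -6.] w 0.0926 F [0.9 0.4 0.2] 0.0
shift [-0.0004  0.     -0.0008] yaw 0.03
```

View pics/s2c.png

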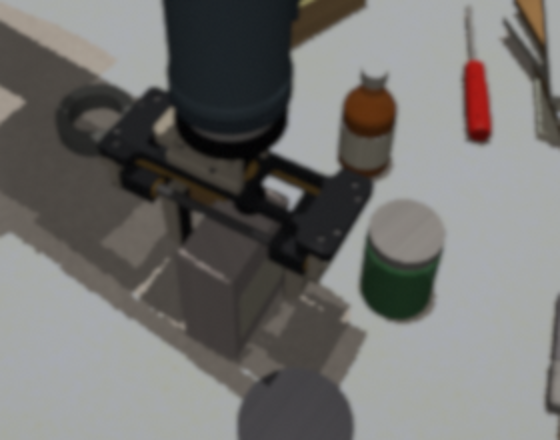

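The fingers straddle the can: it stands at about (225,290) in the crop, with one finger on each side. Next I close and lift.

Request:
send_rows(rows="0 0 0 0 0.7;0 0 0 0 0.4;0 0 0 0 0.3;0 0 0 0 0.3;0 0 0 0 0.3;0 0 0 0 0.3", grip_force=30)

```text
clock: 4.6
position: [0.4725, -0.2465, 0.0846]
orientation: [-2.77, -1.481, 0.001]
force: [-1.3, 1.6, 1.9]
grip_width: 0.0501
finger_force: 30.0
```

Request:
send_rows(rows="0 0 -0.01 0 0.3;0 0 -0.02 0 0.3;0 0 -0.03 0 0.3;0 0 -0.03 0 0.3;0 0 -0.02 0 0.3;0 0 -0.02 0 0.3;0 0 0 0 0.3;0 0 0 0 0.3")

```text
clock: 5.6
position: [0.4725, -0.2465, 0.2138]
orientation: [-2.769, -1.481, 0.001]
force: [-0.7, -0.1, -4.2]
grip_width: 0.0503
finger_force: 30.0
```

Run:
```python
from h import *
c=np.array([.5223,.1999]); th=np.radians(-54); C=np.array([np.cos(th),np.sin(th)])
t=c-.080*C; print("can goal",t.round(4),"jar goal",(c-.013*C).round(4))
delta(*t,.213,36)
p=camera("top"); save(p,"t3.png"); a=p["color"][150:350,90:490,::-1]; cv2.imwrite("pics/t3c.png",cv2.resize(a,None,fx=2,fy=2))
# crate fit: refine pose on rim outline via contour of crate region hull
m=finder.regions_of(p,"crate"); m+=finder.regions_of(p,"carton")[:1]
M=np.zeros((480,640),bool)
for r in m[:1]+m[-1:]: M|=r["pixels"]
u=np.argwhere(M)[:,::-1].astype(np.float32); h=cv2.convexHull(u)[:,0]
print("hull at rim z",cv2.minAreaRect(pix2w(p,h,.056)[:,:2].astype(np.float32)))
```

```text
can goal [0.4753 0.2646] jar goal [0.5147 0.2104]
t 5.6 at [ 0.4725 -0.2465  0.2138] ang 56.26 q [-40.  14.  92.   0.  74.  -6.] w 0.0503 F [-0.7 -0.1 -4.2] 30.0
shift [ 0.4266 -0.2816  0.0012] yaw 20.26
hull at rim z ((0.5191372632980347, 0.20208656787872314), (0.13515503704547882, 0.24326975643634796), 35.59977722167969)
```

```bash
cat > fit.py <<'E'
from h import *
from scipy.optimize import minimize
def fit(p,M,x0=(.5205,.2005,-54.2)):
    H=cv2.convexHull((np.argwhere(M)[:,::-1]).astype(np.float32))
    S=8
    def hull(x):
        c,s=np.cos(np.radians(x[2])),np.sin(np.radians(x[2]))
        P=[(x[0]+c*a-s*b,x[1]+s*a+c*b,z) for a in(-.121,.121) for b in(-.062,.062) for z in(0,.056)]
        return cv2.convexHull(w2pix(p,P).astype(np.float32))
    def cost(x):
        h=hull(x); A,_=cv2.intersectConvexConvex(h,H); return cv2.contourArea(h)+cv2.contourArea(H)-2*A
    r=minimize(cost,x0,method="Nelder-Mead",options=dict(initial_simplex=[x0]+[np.array(x0)+d for d in([.008,0,0],[0,.008,0],[0,0,3])]))
    return r.x,r.fun,cv2.contourArea(H)
E
python3 - <<'E'
from fit import *
p=camera("top")
M=finder.regions_of(p,"crate")[0]["pixels"].copy()
n=finder.regions_of(p,"carton")
print("only",fit(p,M)); M|=n[0]["pixels"]; print("both",fit(p,M))
C=[r for r in n][0]["pixels"]; u=np.argwhere(C)[:,::-1].astype(np.float32)
print("carton",cv2.minAreaRect(pix2w(p,u,.048)[:,:2].astype(np.float32)))
E
```

```text
only (array([  0.52409905,   0.20415406, -54.13739224]), np.float64(87.42297218710883), 9628.0)
both (array([  0.52409905,   0.20415406, -54.13739224]), np.float64(87.42297218710883), 9628.0)
carton ((0.5653936266899109, 0.1454075276851654), (0.10872849822044373, 0.08239107578992844), 35.726531982421875)
```

View pics/t3c.png

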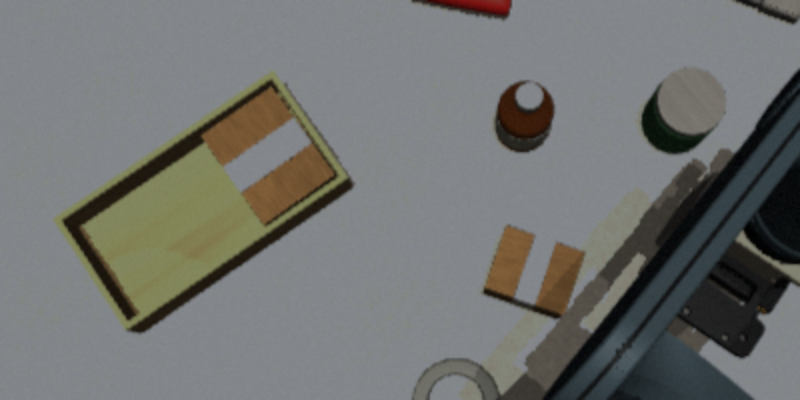

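The carton still lies flat and the crate is unchanged, with its rim from (62,220) to (351,180) in the crop. The can is out of the way under the arm. The crate pose fits at (0.524, 0.204, -54.1°), so I carry the can over.

Request:
send_rows(rows="0.018 -0.0118 0 0 0.3;0.038 -0.0249 0 0 0.3;0.038 -0.0249 0 0 0.3;0.038 -0.0249 0 0 0.3;0.038 -0.0249 0 0 0.3;0.038 -0.0249 0 0 0.3;0.038 -0.0249 0 0 0.3;0.038 -0.0249 0 0 0.3;0.038 -0.0249 0 0 0.3;0.038 -0.0249 0 0 0.3;0.038 -0.0249 0 0 0.3;0.033 -0.0216 0 0 0.3")

```text
clock: 7.4
position: [0.476, 0.271, 0.2147]
orientation: [-2.769, -1.483, 0.0]
force: [0.4, -1.1, -3.9]
grip_width: 0.0502
finger_force: 30.0
```

Request:
send_rows(rows="0 0 0 7 0.3;0 0 0 7 0.3;0 0 0 6.3 0.3;0 0 0 0 0.3;0 0 0 0 0.3")

```text
clock: 8.02
position: [0.4768, 0.2688, 0.2146]
orientation: [-2.987, -0.974, 0.0]
force: [0.2, -0.2, -3.0]
grip_width: 0.0498
finger_force: 30.0
```

Run:
```python
from h import *
delta(.4772,.2690,.086,35.9)
p=camera("side"); a=p["color"][60:280,200:480,::-1]; cv2.imwrite("pics/s4c.png",cv2.resize(a,None,fx=2.5,fy=2.5))
```

```text
t 8.03 at [0.4768 0.2688 0.2146] ang 36.11 q [18. 15. 90.  0. 75. 72.] w 0.0498 F [ 0.2 -0.2 -3. ] 30.0
shift [4.000e-04 1.000e-04 1.286e-01] yaw 0.21
```

View pics/s4c.png

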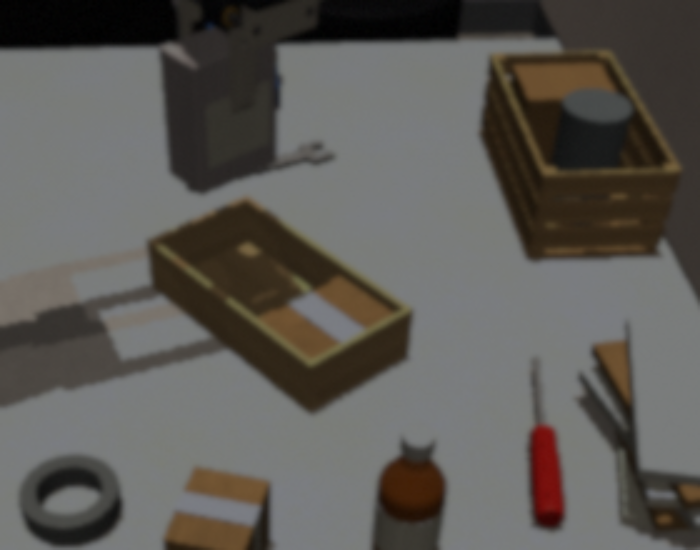

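The can is held upright over the crate's -x end (crop (220,110)), and the carton is still flat.

Request:
send_rows(rows="0 0 0.02 0 0.3;0 0 0.02 0 0.3;0 0 0.02 0 0.3;0 0 0.02 0 0.3;0 0 0.015 0 0.3;0 0 0.015 0 0.3;0 0 0.008 0 0.3;0 0 0 0 0.3;0 0 0 0 0.3")

```text
clock: 9.2
position: [0.4779, 0.2686, 0.0972]
orientation: [-2.988, -0.97, -0.002]
force: [-0.4, -0.1, -3.3]
grip_width: 0.0497
finger_force: 30.0
```

Request:
send_rows(rows="0 0 0.003 0 0.3;0 0 0.002 0 0.3;0 0 0 0 0.3")

```text
clock: 9.57
position: [0.4773, 0.2684, 0.0915]
orientation: [-2.988, -0.97, 0.0]
force: [0.3, -0.1, -4.3]
grip_width: 0.05
finger_force: 30.0
```

Request:
send_rows(rows="0 0 0.001 0 0.3;0 0 0 0 0.3;0 0 0 0 0.3")

```text
clock: 9.95
position: [0.4775, 0.2685, 0.0907]
orientation: [2.988, 0.97, 0.0]
force: [1.0, -0.2, -3.3]
grip_width: 0.0497
finger_force: 30.0
```

Request:
send_rows(rows="0 0 0.001 0 0.3;0 0 0 0 0.3;0 0 0 0 0.3")

```text
clock: 10.32
position: [0.4777, 0.2686, 0.0906]
orientation: [-2.988, -0.97, -0.002]
force: [-2.2, -0.4, 5.7]
grip_width: 0.0499
finger_force: 30.0
```

The can is on the floor. I release and retreat.

Request:
send_rows(rows="0 0 0 0 0.6;0 0 0 0 0.8;0 0 0 0 1;0 0 0 0 1;0 0 0 0 1")

```text
clock: 10.95
position: [0.4774, 0.2684, 0.0896]
orientation: [2.988, 0.97, -0.0]
force: [1.0, -0.3, -0.5]
grip_width: 0.0904
finger_force: 0.0
```

Request:
send_rows(rows="0 0 -0.015 0 1;0 0 -0.03 0 1;0 0 -0.04 0 1;0 0 -0.04 0 1;0 0 -0.02 0 1;0 0 0 0 1")

```text
clock: 11.7
position: [0.4785, 0.2688, 0.2374]
orientation: [2.988, 0.97, 0.008]
force: [0.9, 0.1, -0.4]
grip_width: 0.0931
finger_force: 0.0
```

Run:
```python
from h import *
delta(.611,-.240,.23,0)
p=camera("top")
m=finder.regions_of(p,"jar_center")[0]["pixels"].astype(np.uint8); ys,xs=np.nonzero(m)
c=p["color"]; hsv=cv2.cvtColor(c,cv2.COLOR_RGB2HSV); 
lid=(m>0)&(hsv[...,1]<60)&(hsv[...,2]>70)
print(m.sum(),lid.sum(),hsv[200,437],hsv[200,415])
k=max(cv2.findContours(lid.astype(np.uint8),cv2.RETR_EXTERNAL,cv2.CHAIN_APPROX_NONE)[0],key=cv2.contourArea)[:,0]
print(cv2.minEnclosingCircle(pix2w(p,k,.09)[:,:2].astype(np.float32)))
p=camera("side"); a=p["color"][60:280,200:480,::-1]; cv2.imwrite("pics/s5c.png",cv2.resize(a,None,fx=2.5,fy=2.5))
```

```text
t 11.7 at [0.4785 0.2688 0.2374] ang 35.97 q [18. 14. 88. -0. 77. 72.] w 0.0931 F [ 0.9  0.1 -0.4] 0.0
shift [-0.1917  0.4896  0.0073] yaw 35.97
1359 930 [ 20  23 101] [ 75 109  14]
((0.6131066083908081, -0.23913250863552094), 0.03170348331332207)
```

View pics/s5c.png

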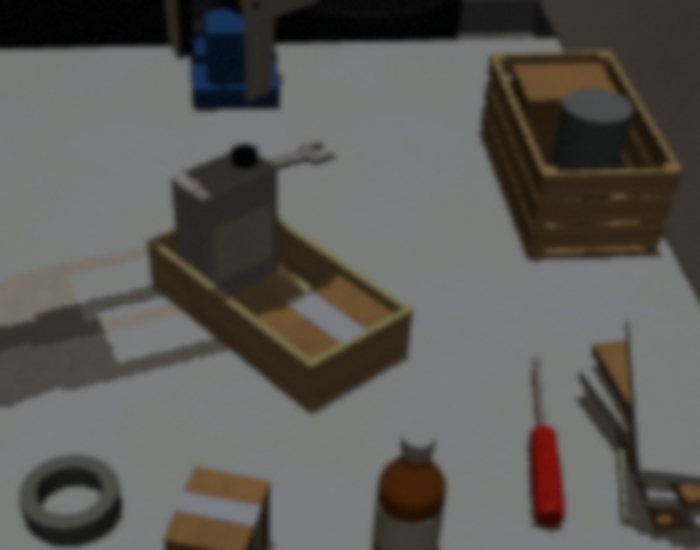

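The can stands upright at the crate's -x end (crop (225,215)) and the carton is undisturbed. Now the jar.

Request:
send_rows(rows="-0.0159 0.0408 0 0 1;-0.0159 0.0408 0 0 1;-0.0159 0.0408 0 0 1;-0.0159 0.0408 0 0 1;-0.0159 0.0408 0 0 1;-0.0159 0.0408 0 0 1;-0.0159 0.0408 0 0 1;-0.0159 0.0408 0 0 1;-0.0159 0.0408 0 0 1;-0.0159 0.0408 0 0 1;-0.0159 0.0408 0 0 1;-0.0155 0.041 0 0 1")

```text
clock: 13.35
position: [0.6106, -0.2409, 0.2328]
orientation: [-2.986, -0.969, 0.003]
force: [0.1, 0.4, -0.3]
grip_width: 0.0923
finger_force: 0.0
```

Request:
send_rows(rows="0 0 0 -10 1;0 0 0 -10 1;0 0 0 -10 1;0 0 0 -10 1;0 0 0 -10 1;0 0 0 -10 1;0 0 0 -10 1;0 0 0 -10 1;0 0 0 -10 1;0 0 0 0 1;0 0 0 0 1")

```text
clock: 14.72
position: [0.6107, -0.2396, 0.2337]
orientation: [-1.431, -2.795, -0.0]
force: [-0.1, -0.8, -0.0]
grip_width: 0.0931
finger_force: 0.0
```

Run:
```python
from h import *
delta(.6125,-.2395,.068,125.9)
```

```text
t 14.72 at [ 0.6107 -0.2396  0.2337] ang 125.77 q [-31.  26.  72.   0.  82. -67.] w 0.0931 F [-0.1 -0.8 -0. ] 0.0
shift [-0.0012  0.0017  0.1657] yaw -0.13
```

Request:
send_rows(rows="-0.001 0.0015 0.02 0 1;0 0 0.03 0 1;0 0 0.03 0 1;0 0 0.03 0 1;0 0 0.02 0 1;0 0 0.02 0 1;0 0 0.014 0 1;0 0 0 0 1;0 0 0 0 1")

```text
clock: 15.85
position: [0.6132, -0.24, 0.0714]
orientation: [1.427, 2.797, -0.0]
force: [-0.1, -0.3, 0.1]
grip_width: 0.093
finger_force: 0.0
```

Request:
send_rows(rows="0 0 0 0 0.8;0 0 0 0 0.6;0 0 0 0 0.4;0 0 0 0 0.4;0 0 0 0 0.4;0 0 0 0 0.4", grip_force=30)

```text
clock: 16.6
position: [0.6128, -0.24, 0.071]
orientation: [1.427, 2.799, -0.0]
force: [-2.4, -0.9, 2.9]
grip_width: 0.0633
finger_force: 30.0
```

Run:
```python
from h import *
delta(.6125,-.2395,.070,125.9)
```

```text
t 16.6 at [ 0.6128 -0.24    0.071 ] ang 125.97 q [-31.  33.  83.  -0.  63. -67.] w 0.0633 F [-2.4 -0.9  2.9] 30.0
shift [0.0005 0.0001 0.001 ] yaw 0.07
```

Request:
send_rows(rows="0 0 -0.01 0 0.4;0 0 -0.02 0 0.4;0 0 -0.03 0 0.4;0 0 -0.03 0 0.4;0 0 -0.03 0 0.4;0 0 -0.03 0 0.4;0 0 -0.03 0 0.4;0 0 -0.02 0 0.4;0 0 0 0 0.4;0 0 0 0 0.4")

```text
clock: 17.85
position: [0.6123, -0.2393, 0.2693]
orientation: [-1.426, -2.797, -0.0]
force: [-0.4, -0.2, -3.0]
grip_width: 0.0634
finger_force: 30.0
```

Run:
```python
from fit import *
delta(.5171,.2139,.27,125.9)
p=camera("top")
r=finder.spot_in(p,"jar_center"); T=p["T"]; print([(round(q["confidence"],2),(T[:3,:3]@np.array(q["at"])+T[:3,3]).round(3)) for q in r[:2]])
for l in ("can_center","carton"):
    for q in finder.spot_in(p,l)[:2]: print(l,round(q["confidence"],2),(T[:3,:3]@np.array(q["at"])+T[:3,3]).round(3))
a=p["color"][150:350,90:490,::-1]; cv2.imwrite("pics/t6c.png",cv2.resize(a,None,fx=2,fy=2))
```

```text
t 17.85 at [ 0.6123 -0.2393  0.2693] ang 125.97 q [-31.  25.  68.   0.  87. -67.] w 0.0634 F [-0.4 -0.2 -3. ] 30.0
shift [0.4227 0.1892 0.    ] yaw 0.07
[(0.89, array([ 0.602, -0.22 ,  0.291]))]
can_center 0.74 [0.477 0.263 0.129]
carton 0.88 [0.564 0.147 0.046]
```

View pics/t6c.png

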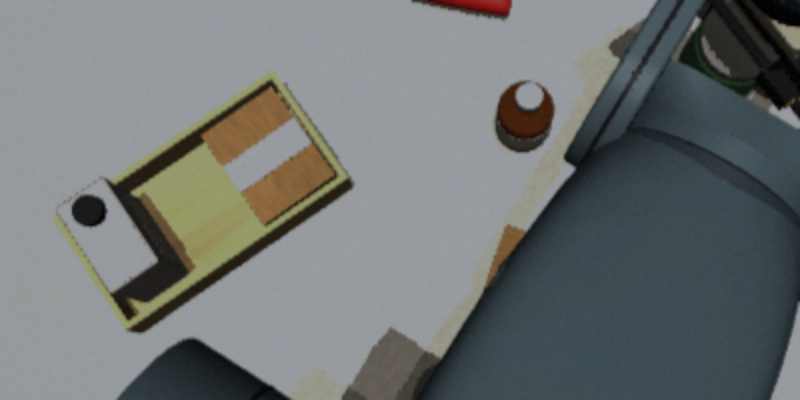

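The jar is held. In the crate the can stands at crop (115,235), with a clear gap between it and the carton edge (202,136)–(263,224).

Request:
send_rows(rows="0.0187 0.0092 0 0 0.4;0.0384 0.0172 0 0 0.4;0.0384 0.0172 0 0 0.4;0.0384 0.0172 0 0 0.4;0.0384 0.0172 0 0 0.4;0.0384 0.0172 0 0 0.4;0.0384 0.0172 0 0 0.4;0.0384 0.0172 0 0 0.4;0.0384 0.0172 0 0 0.4;0.0384 0.0172 0 0 0.4;0.0384 0.0172 0 0 0.4;0.02 0.008 0 0 0.4")

```text
clock: 19.55
position: [0.5157, 0.2165, 0.2707]
orientation: [-1.423, -2.8, -0.001]
force: [0.5, -0.8, -3.1]
grip_width: 0.0635
finger_force: 30.0
```

Request:
send_rows(rows="0 0 0 0 0.4;0 0 0 0 0.4;0 0 0 0 0.4")

```text
clock: 19.92
position: [0.5177, 0.2127, 0.2707]
orientation: [1.429, 2.798, -0.0]
force: [-0.2, 0.1, -3.5]
grip_width: 0.0633
finger_force: 30.0
```

Run:
```python
from h import *
delta(.5171,.2139,.077,125.9)
p=camera("side"); a=p["color"][60:280,200:480,::-1]; cv2.imwrite("pics/s7c.png",cv2.resize(a,None,fx=2.5,fy=2.5))
```

```text
t 19.93 at [0.5177 0.2127 0.2707] ang 125.9 q [ 11.  15.  83.  -0.  82. -25.] w 0.0633 F [-0.2  0.1 -3.5] 30.0
shift [0.0014 0.0002 0.1937] yaw 0.0
```

View pics/s7c.png

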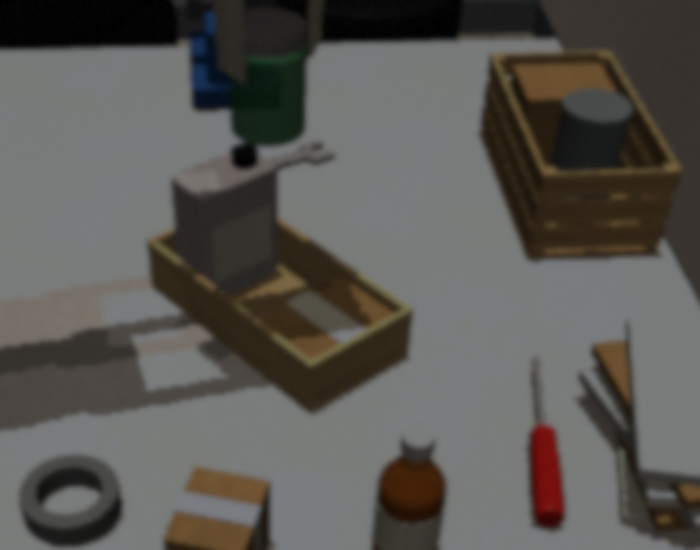

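The jar hangs upright above the gap (crop (268,75)). The can and carton are unmoved.

Request:
send_rows(rows="0.0014 0 0.02 0 0.4;0 0 0.03 0 0.4;0 0 0.03 0 0.4;0 0 0.03 0 0.4;0 0 0.025 0 0.4;0 0 0.02 0 0.4;0 0 0.015 0 0.4;0 0 0.01 0 0.4;0 0 0.007 0 0.4;0 0 0 0 0.4;0 0 0 0 0.4")

```text
clock: 21.35
position: [0.5173, 0.2148, 0.0842]
orientation: [1.427, 2.798, 0.001]
force: [0.7, -0.6, -3.1]
grip_width: 0.0633
finger_force: 30.0
```

Request:
send_rows(rows="0 0 0.003 0 0.4;0 0 0.002 0 0.4;0 0 0 0 0.4")

```text
clock: 21.72
position: [0.5167, 0.2146, 0.0785]
orientation: [-1.427, -2.799, 0.0]
force: [-0.4, 0.6, -3.2]
grip_width: 0.0631
finger_force: 30.0
```

Request:
send_rows(rows="0 0 0.001 0 0.4;0 0 0 0 0.4;0 0 0 0 0.4")

```text
clock: 22.1
position: [0.5169, 0.2146, 0.0777]
orientation: [1.427, 2.799, 0.0]
force: [-0.1, 0.6, -3.3]
grip_width: 0.0631
finger_force: 30.0
```

Request:
send_rows(rows="0 0 0.001 0 0.4;0 0 0 0 0.4;0 0 0 0 0.4")

```text
clock: 22.48
position: [0.5169, 0.2147, 0.077]
orientation: [1.427, 2.798, 0.0]
force: [-1.2, -0.8, 1.1]
grip_width: 0.0631
finger_force: 30.0
```

Request:
send_rows(rows="0 0 0 0 0.75;0 0 0 0 0.85;0 0 0 0 1;0 0 0 0 1;0 0 0 0 1")

```text
clock: 23.1
position: [0.5168, 0.2146, 0.0766]
orientation: [-1.427, -2.799, 0.0]
force: [-0.2, -0.3, 0.7]
grip_width: 0.0926
finger_force: 0.0
```

Request:
send_rows(rows="0 0 -0.015 0 1;0 0 -0.03 0 1;0 0 -0.04 0 1;0 0 -0.04 0 1;0 0 -0.04 0 1;0 0 -0.02 0 1;0 0 0 0 1;0 0 0 0 1;0 0 0 0 1")

```text
clock: 24.22
position: [0.5162, 0.2145, 0.2604]
orientation: [-1.426, -2.797, 0.002]
force: [0.0, -0.8, -0.9]
grip_width: 0.0927
finger_force: 0.0
```

Request:
send_rows(rows="-0.04 0 0 0 1;-0.04 0 0 0 1;-0.04 0 0 0 1;-0.04 0 0 0 1;-0.04 0 0 0 1;-0.04 0 0 0 1;0 0 0 0 1;0 0 0 0 1;0 0 0 0 1")

```text
clock: 25.35
position: [0.6571, 0.0216, 0.2615]
orientation: [-1.425, -2.799, -0.0]
force: [-0.1, -0.9, 0.1]
grip_width: 0.093
finger_force: 0.0
```

Run:
```python
from h import *
delta(.5171,.2139,.077,125.9)
p=camera("side"); q=camera("top")
a=p["color"][100:240,230:390,::-1]; b=q["color"][170:330,100:280,::-1]
f=lambda i:cv2.resize(i,(400,400*i.shape[0]//i.shape[1]),interpolation=cv2.INTER_CUBIC)[:350]
cv2.imwrite("pics/end.png",np.hstack([f(a),f(b)]))
for l in ("jar_center","can_center","carton"):
  for k in (p,q):
    T=k["T"]; print(l,[(round(r["confidence"],2),(T[:3,:3]@np.array(r["at"])+T[:3,3]).round(3)) for r in finder.spot_in(k,l)[:1]])
```

```text
t 25.35 at [0.6571 0.0216 0.2615] ang 126.04 q [ -8.  25.  69.   0.  86. -44.] w 0.093 F [-0.1 -0.9  0.1] 0.0
shift [ 0.2377 -0.      0.1847] yaw 0.14
jar_center [(0.73, array([0.512, 0.196, 0.078]))]
jar_center []
can_center [(0.68, array([0.474, 0.245, 0.109]))]
can_center []
carton [(0.59, array([0.562, 0.15 , 0.048]))]
carton []
```

View pics/end.png

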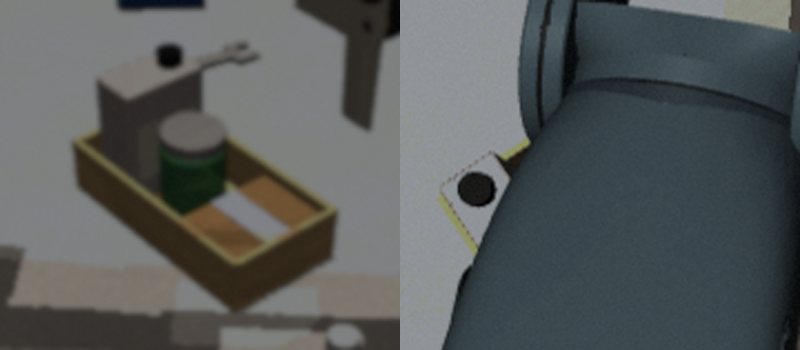

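In the side view (left half) the can (150,110) and the jar (193,160) stand upright in the crate. The carton lies flat at (250,215), and the gripper is clear.

```bash
python3 -c "
from workcell import job
print(job.sign_off())"
```

```text
the job is handed in; nothing more can be done
None
```

The can and then the jar were set down upright in the crate's free space, with the can's long side across the crate and the carton still lying flat; I signed the job off at about 25 s with the gripper clear.

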